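# Rack the gel cassettes and close the keeper

## Robot

A 6-joint arm with a two-finger parallel gripper is mounted at the origin on the work surface. World frame = base frame: x ahead of the robot, y to its left, z up, the work surface at z = 0. Lengths are in m, angles in rad, forces in N, time in s.
With the tool pointing down it reaches from about 0.4 to 0.825 m from the base axis. Payload 7 kg.
Tool frame: the origin (TCP) lies at the very end of the fingers, on their centre line; the grasp point (between the pads) lies 19 mm behind it; z points along the fingers, y is the line along which they close (so a half turn about z gives the same grasp; the last joint's range is limited). The gripper opens to 88 mm and grips with 3 to 60 N. Pads are 19 mm wide; open, the fingers measure 130 mm over their backs; the gripper's body (78 mm by 193 mm) begins 47 mm behind the grasp point.
Start: joints at [1.532, 0.359, 0.012, 0, -1.224, -0.288], TCP at [0.217, 0.639, 0.191] pointing down, gripper open.
Joint ranges: [-3.07, 3.07], [-1.43, 2.12], [-1.02, 1.25], [-3.03, 1.67], [-3.05, -0], [-3.03, 3.03]. Speed limits (rad/s): [2.39, 2.39, 3.01, 3.14, 3.14, 3.14].

## Interface

Orientations are given as [roll, pitch, yaw] about the fixed x, y, z axes, in that order (R = Rz(yaw) Ry(pitch) Rx(roll)).
In Python, from station import * gives the robot as it stands.
- The arm moves only by the tool servo_tool, never from a script. Its argument "moves" is a list of rows, each an object of numbers: "jaw": the opening, from 0 (shut) to 1 (fully open); "dx", "dy", "dz": the shift along the world's x, y, z in m; "roll": the turn about the world's z in degrees. A call has exactly 10 rows; each row shifts and turns the commanded pose from where the row before left it; what a row does not reach is not made up. A row lasts 1/8 s, in which the tool goes at most 62.5 mm and 10.7 degrees, less where a joint would pass 70% of its speed; a pose out of reach is approached as far as the arm can. A call with a gripper value outside its range is refused whole. The fingers move at their own pace and stop on an object; "newtons" is the grip in N (left out, the last holds). Time passes only in rows, so rows that do not move let the fingers close, or fill a call up. It gives the time, the measured TCP pose, the force, the opening and the grip force at its end, in the units of the state.
- get_state(): the state, without advancing time (a new reading comes with each control period).
- grab_frame(name): name is "side" or "top"; returns (picture, depth): 400x640x3 uint8, red, green, blue; 400x640 float32, m along the optical axis (not along the pixel's ray), 0 where there is no reading.
- calibration(name): a dict with "intrinsics" (3x3 intrinsics, pixels), "k1" (the pictures are not rectified: a ray, as slopes to the right and down, at radius r is drawn at 1 + k1 r^2 times it, then the intrinsics apply), "R" (3x3) and "t" (3): a world point X has camera coordinates R X + t. Camera axes: x right, y down, z forward; pixel columns grow to the right and rows downward; lengths in m; the calibration is good to about 2 mm. A picture is of the moment at which its call begins. calibration takes no time and is no camera call.
- job_done(): hands the job in; it is judged then, once.
The state is a dict: "t": time; "q": joint angles; "qd": joint speeds; "joint_efforts": joint torques, N m; "eef_pos": TCP position; "ee_rot": TCP orientation; "force": force on the tool from outside, world axes, zero at the start; "moment": the same for the moment, N m; "width": finger opening in m; "gripper_force": force on a finger pad.
Only numpy, scipy, OpenCV 4.12 (cv2) and the standard library are available. Lean on these libraries where they do the work, as an engineer would, in place of code of your own. Each camera call takes 0.05 s, during which the arm holds its last target. There are 200 camera calls.

## Task

Take the green-combed and the orange-combed gel cassettes off the draining stand and stand each one on edge in the rack slot with the tab of its own colour, comb edge up and lowered fully to the bottom of the slot (do not drop them in). When both are in, slide the rack's red keeper bar (it has a black grip on top) all the way in over the cassettes. Leave the purple cassette in its slot and the tip box and tube rack where they are.

Things in the scene. Friction and masses are not known exactly. Their poses are not given: they have to be found in the camera images.
- cassette_green: gel cassette, flat rigid panel 100 x 100 x 8 mm, 110 g, pale window in a white frame, top 16 mm (comb edge) green. Origin: middle of the lower edge, mid-thickness; x across the thickness, y along the edge, z up to the comb edge (z = 100 mm). Starts leaning on the stand 30 degrees off upright, comb edge towards the robot side; both faces of its upper 45 mm are free for fingers.
- cassette_orange: gel cassette, flat rigid panel 100 x 100 x 8 mm, 110 g, pale window in a white frame, top 16 mm (comb edge) orange. Origin: middle of the lower edge, mid-thickness; x across the thickness, y along the edge, z up to the comb edge (z = 100 mm). It starts leaning on the stand beside the green one (either may be left or right).
- cassette_purple: gel cassette, flat rigid panel 100 x 100 x 8 mm, 110 g, pale window in a white frame, top 16 mm (comb edge) purple. Origin: middle of the lower edge, mid-thickness; x across the thickness, y along the edge, z up to the comb edge (z = 100 mm). It already stands in the rack slot with the purple tab; leave it there.
- slot_green (a point): rack slot with the green tab (42 x 22 x 34 mm block at the slot's +y end): middle of the slot's floor, 12 mm over the bench. x across the 11 mm wide slot, y along it (109 mm between end stops), z up. Lead-in flares from 11 mm wide at 26 mm over the floor to 22 mm at 38 mm.
- slot_orange (a point): rack slot with the orange tab (42 x 22 x 34 mm block at the slot's +y end): middle of the slot's floor, 12 mm over the bench. x across the 11 mm wide slot, y along it (109 mm between end stops), z up. Lead-in flares from 11 mm wide at 26 mm over the floor to 22 mm at 38 mm.
- rack: fixed grey and aluminium slotted rack, base 190 x 198 x 12 mm. Origin: bench level under the middle slot's centre. Three parallel slots along its y, at x = -60, 0, +60 mm; which slot has which colour of tab varies. Slot ribs end 52 mm over the bench; a seated cassette's top is at 112 mm. z up.
- keeper (a joint): travel of the keeper along the rack's +y in m: about 0 = drawn out, clear of the cassettes; 0.040 = fully in, its bar over the ends of the cassettes (bar underside 116 mm over the bench, 4 mm above seated cassettes). Friction 1.5 N; stays where it is left.
- keeper_grip (a point): centre of the top of the keeper's black grip, a block 44 (rack x) x 14 (rack y) x 26 mm high on the red bar (bar 150 x 42 x 8 mm, top 124 mm over the bench); grip top is 150 mm over the bench. Axes as the rack's; it lies on the rack's -y side and slides along +y.
- stand: fixed white and grey draining stand, 250 mm wide along its y, 120 mm deep, two bays side by side 120 mm apart. Origin: bench level below the line where the cassettes' lower edges rest. Its back plate supports the lower 52 mm of the cassettes; a lip 8 mm high in front of their lower edges holds them, so lift along the cassette or upward first.
- tip_box: bystander: blue pipette tip box 122 x 85 x 66 mm, origin under its centre.
- tube_rack: bystander: green tube rack 200 x 70 x 28 mm with two small tubes, 46 mm high with them, origin under its centre.

How it is judged:
On the way, in this order (a step that is already met when the one before it is completed fails the run):
1. both cassettes stand seated in the slots of their own colours, let go, with the keeper still out (x of cassette_green in the frame of slot_green between -0.006 and 0.006 m and y of cassette_green in the frame of slot_green between -0.01 and 0.01 m and z of cassette_green in the frame of slot_green between -0.004 and 0.004 m and angle between each of cassette_green, cassette_orange's own z axis and vertical below 0.15 rad and linear speed of each of cassette_green, cassette_orange below 0.02 m/s and x of cassette_orange in the frame of slot_orange between -0.006 and 0.006 m and y of cassette_orange in the frame of slot_orange between -0.01 and 0.01 m and z of cassette_orange in the frame of slot_orange between -0.004 and 0.004 m and contact force between the fingers and cassette_green below 0.05 N and contact force between the fingers and cassette_orange below 0.05 N and value of joint keeper below 0.015 m), for 0.2 s.
2. the keeper is slid fully in (value of joint keeper above 0.036 m), for 0.2 s.
At the end, for the whole second after the job is handed in: Green and orange cassettes at rest, comb up (tilt under 0.15 rad), each in the slot of its colour: lower edge within 4 mm of the floor, 6 mm across, 10 mm along; keeper in at least 36 of 40 mm; purple cassette upright, within 20 mm of its start (x of cassette_green in the frame of slot_green between -0.006 and 0.006 m and y of cassette_green in the frame of slot_green between -0.01 and 0.01 m and z of cassette_green in the frame of slot_green between -0.004 and 0.004 m and angle between each of cassette_green, cassette_orange, cassette_purple's own z axis and vertical below 0.15 rad and linear speed of each of cassette_green, cassette_orange below 0.02 m/s and x of cassette_orange in the frame of slot_orange between -0.006 and 0.006 m and y of cassette_orange in the frame of slot_orange between -0.01 and 0.01 m and z of cassette_orange in the frame of slot_orange between -0.004 and 0.004 m and value of joint keeper above 0.036 m and distance of cassette_purple from where it was at the start of the episode below 0.02 m); the robot touches nothing.
It fails at once if the green cassette is dropped (falls freely at over 0.6 m/s) (linear speed of cassette_green above 0.6 m/s and contact force between the fingers and cassette_green below 0.05 N).
It fails at once if the orange cassette is dropped (falls freely at over 0.6 m/s) (linear speed of cassette_orange above 0.6 m/s and contact force between the fingers and cassette_orange below 0.05 N).
It fails at once if the purple cassette is displaced by more than 20 mm (distance of cassette_purple from where it was at the start of the episode above 0.02 m).
It fails at once if the tip box or the tube rack is moved by more than 25 mm or tipped (distance of any of tip_box, tube_rack from where it was at the start of the episode above 0.025 m or angle between any of tip_box, tube_rack's own z axis and vertical above 0.3 rad).
It also fails if it takes over 72 s, if anything falls off the work surface, if the arm or the gripper's body presses on something with over 40 N, if the wrist force passes 120 N, or if a joint passes its speed limit or range.

## Working session

There is one attempt and no reset: what is moved stays moved. The work goes in short steps, Python scripts to look and compute and a tool call to move; the robot and the scene stay as the last step left them, time stands still between calls to the robot, and variables do not carry over. Pictures are saved under pics/ and viewed, at most 10 in all, crops included, and the job is handed in when it is done.

Besides the shell and the picture viewer there is one more tool, called after ">>>" by a JSON object that holds its "api" and its "payload". servo_tool: Moves the arm, as the interface text tells. Its arguments: {"type":"object","properties":{"moves":{"type":"array","items":{"type":"object","properties":{"jaw":{"type":"number"},"dx":{"type":"number"},"dy":{"type":"number"},"dz":{"type":"number"},"roll":{"type":"number"}}}},"newtons":{"type":"number"}},"required":["moves"]}

```bash
mkdir -p pics; cat > h.py <<'E'
from station import *
import numpy as np, cv2
def cloud(name):
    im,d=grab_frame(name); c=calibration(name); K=np.array(c["intrinsics"])
    v,u=np.mgrid[0:400,0:640]
    p=cv2.undistortPoints(np.stack([u,v],-1).reshape(-1,1,2).astype(float),K,np.array([c["k1"],0,0,0,0.])).reshape(400,640,2)
    X=np.dstack([p*d[...,None],d])
    W=(X-np.array(c["t"]))@np.array(c["R"])
    W[d==0]=np.nan
    return im,W
E
python3 - <<'E'
from h import *
for n in("side","top"):
    im,W=cloud(n); cv2.imwrite(f"pics/{n}0.png",im[...,::-1]); np.savez(f"{n}0.npz",im=im,W=W)
    c=calibration(n); print(n,c["k1"],-np.array(c["R"]).T@c["t"])
print(get_state())
E
```

```text
side -0.061168241587059226 [0.29173786 0.43305626 0.64797098]
top 0.014817295495984567 [ 0.5012916  -0.01293551  1.10945061]
{'t': 0.1, 'q': array([ 1.53211161e+00,  3.59314487e-01,  1.11560485e-02, -3.04851288e-04,
       -1.22409465e+00, -2.88124474e-01]), 'qd': array([ 0.00040348, -0.00188425,  0.00061157,  0.00068412, -0.0009786 ,
        0.00030368]), 'joint_efforts': array([-1.70620930e-03, -5.84164095e+01,  2.93751669e+01,  7.01549873e+00,
        1.02201567e-02, -5.37070139e-05]), 'eef_pos': array([0.21654951, 0.63880843, 0.19062   ]), 'ee_rot': array([ 3.14011450e+00, -1.39201410e-04, -3.26912885e-01]), 'force': array([-0.00785401,  0.69497138, -1.0709932 ]), 'moment': array([-0.01160002,  0.01045341,  0.02294848]), 'gripper_force': 0.0, 'width': 0.08761474471339495}
```

View pics/top0.png

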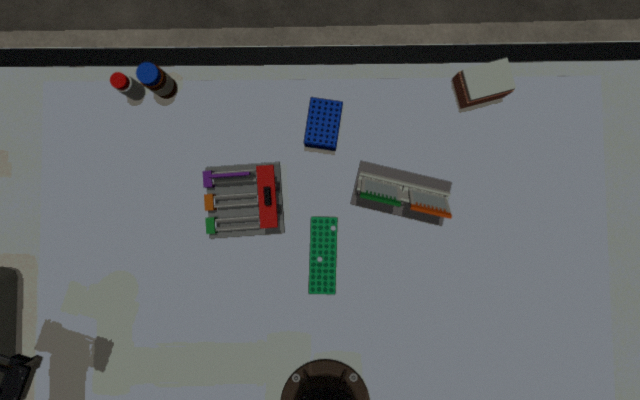

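View pics/side0.png

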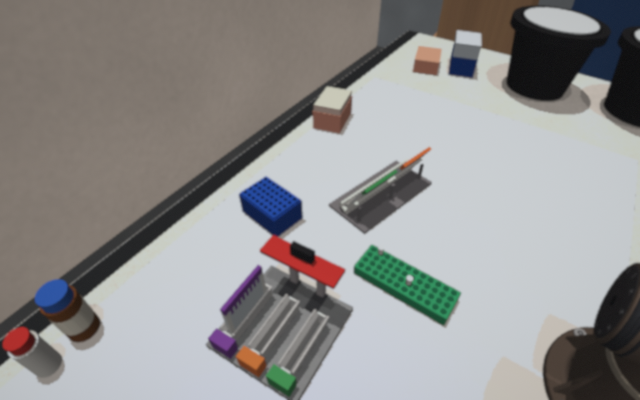

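The top view shows the rack at (245,200) with slots purple, orange and green from far to near and the keeper on its -y side (270,195). The stand is at (402,193), with green at (380,199) on the left and orange at (430,210) on the right. The side view agrees. Next I measure the colour blobs.

```bash
cat >> h.py <<'E'
H={"red":((0,5),),"orange":((6,14),),"green":((52,85),),"blue":((108,125),),"purple":((128,155),)}
def mask(im,c,s=110):
    h=cv2.cvtColor(im,cv2.COLOR_RGB2HSV); 
    m=(h[...,1]>s)&(h[...,2]>50)&np.any([(h[...,0]>=a)&(h[...,0]<=b) for a,b in H[c]],0)
    if c=="red": m|=(h[...,1]>s)&(h[...,2]>50)&(h[...,0]>174)
    return m
def blobs(im,W,c,amin=25):
    n,l,st,ce=cv2.connectedComponentsWithStats(mask(im,c).astype(np.uint8))
    for i in range(1,n):
        if st[i,4]<amin: continue
        P=W[l==i]; P=P[np.isfinite(P).all(1)]
        if len(P)<10: continue
        # plan rect of points
        r=cv2.minAreaRect((P[:,:2]*1000).astype(np.float32))
        yield c,ce[i].round(),st[i,4],np.median(P,0).round(4),np.percentile(P[:,2],[3,97]).round(3),np.round(r[0]),np.round(r[1]),round(r[2],1)
E
python3 - <<'E'
from h import *
for n in("top","side"):
    z=np.load(n+"0.npz")
    for c in H:
        for b in blobs(z["im"],z["W"],c):
            if abs(b[3][1])<.4 and b[3][0]<.8: print(n,*b)
E
```

```text
top red [267. 196.] 1020 [0.536  0.1322 0.1249] [0.118 0.129] [536. 141.] [154.  61.] 3.8
top orange [467.  96.] 52 [ 0.7883 -0.3684  0.0611] [0.052 0.066] [ 792. -371.] [53. 22.] 43.9
top orange [208. 196.] 27 [0.5429 0.2927 0.0467] [0.045 0.05 ] [540. 292.] [22. 15.] 89.5
top orange [208. 207.] 27 [0.5147 0.2973 0.0462] [0.012 0.049] [517. 290.] [23. 20.] 88.4
top orange [430. 210.] 303 [ 0.5015 -0.2618  0.1067] [0.008 0.113] [ 503. -263.] [102.  20.] 76.1
top green [380. 199.] 237 [ 0.5295 -0.14    0.1084] [0.095 0.113] [ 532. -141.] [100.  18.] 75.6
top green [210. 225.] 131 [0.4663 0.2872 0.0468] [0.042 0.051] [468. 287.] [42. 22.] 1.6
top green [323. 256.] 1957 [0.3878 0.     0.0293] [0.025 0.033] [388.   0.] [ 68. 197.] 87.8
top blue [323. 122.] 1479 [ 0.7264 -0.0039  0.0649] [0.059 0.069] [728.  -4.] [ 83. 120.] 81.0
top purple [218. 177.] 244 [0.5907 0.2695 0.1026] [0.043 0.116] [592. 241.] [ 40. 128.] 4.2
side red [303. 262.] 1495 [0.525  0.1367 0.1247] [0.122 0.128] [577. 121.] [ 85. 231.] 72.8
side orange [414. 158.] 108 [ 0.4974 -0.2507  0.1087] [0.096 0.112] [ 497. -259.] [98. 10.] 76.4
side orange [251. 361.] 529 [0.5237 0.2944 0.0456] [0.016 0.048] [536. 288.] [58. 32.] 3.5
side green [379. 182.] 82 [ 0.5273 -0.1315  0.1084] [0.106 0.11 ] [ 525. -138.] [98.  6.] 75.0
side green [408. 284.] 3355 [0.3768 0.0124 0.0289] [0.013 0.031] [386.   4.] [ 69. 196.] 88.3
side green [281. 380.] 476 [0.4644 0.2913 0.0462] [0.026 0.048] [467. 290.] [42. 23.] 6.7
side blue [271. 206.] 2182 [0.7091 0.0134 0.0628] [0.015 0.066] [726.  -0.] [ 81. 120.] 81.3
side purple [241. 291.] 345 [0.5893 0.2318 0.1112] [0.101 0.114] [591. 228.] [ 7. 96.] 2.9
side purple [223. 343.] 410 [0.5818 0.2985 0.0457] [0.023 0.048] [586. 297.] [41. 21.] 4.5
```

```bash
python3 - <<'E'
from h import *
t=cv2.imread("pics/top0.png"); s=cv2.imread("pics/side0.png")
a=cv2.resize(t[150:250,190:470],(784,280),interpolation=cv2.INTER_CUBIC)
b=cv2.resize(s[130:400,200:460],(308,320),interpolation=cv2.INTER_CUBIC)
c=cv2.resize(s[140:235,320:450],(438,320),interpolation=cv2.INTER_CUBIC)
o=np.zeros((600,784,3),np.uint8);o[:280]=a;o[280:,:308]=b;o[280:,320:758]=c
cv2.imwrite("pics/crop1.png",o)
E
```

```text
(no output)
```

View pics/crop1.png

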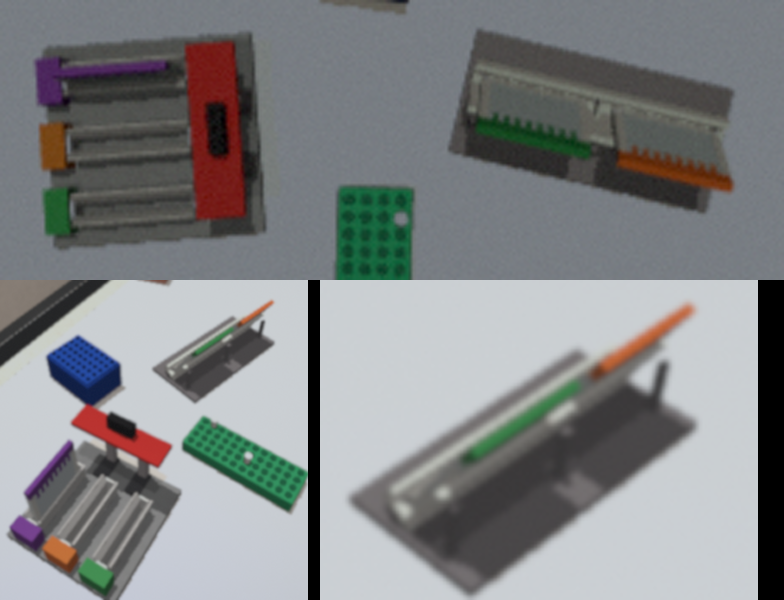

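```bash
python3 - <<'E'
from h import *
from scipy.optimize import minimize
def line(P):
    m=np.median(P,0); _,_,v=np.linalg.svd(P-P.mean(0)); d=v[0]*np.sign(v[0,1]); s=(P-P.mean(0))@d
    a,b=np.percentile(s,[1,99]); return (P.mean(0)+d*(a+b)/2).round(4), round(float(np.degrees(np.arctan2(-d[0],d[1]))),2), round((b-a)*1000)
for n in("top","side"):
    z=np.load(n+"0.npz"); im,W=z["im"],z["W"]; f=np.isfinite(W).all(2)
    X,Y,Z=W[...,0],W[...,1],W[...,2]
    for c in("green","orange"):
        m=mask(im,c)&f&(Z>.085)&(Y<-.05)&(X<.65); P=W[m]; print(n,c,"comb",line(P[:,:2]),"z",np.percentile(P[:,2],[2,50,98]).round(4), [ (round(float(np.median(P[(P[:,2]>a)&(P[:,2]<a+.004)][:,0])),4)) for a in (.10,.104,.108)])
    m=mask(im,"purple")&f&(Z>.10)&(Y>.15); print(n,"purple comb",line(W[m][:,:2]))
    m=mask(im,"red")&f&(Z>.115)&(Y>.05)&(X<.65)&(X>.4); print(n,"red",cv2.minAreaRect((W[m][:,:2]*1000).astype(np.float32)), line(W[m][:,:2][:, ::-1]))
    for c in("green","orange","purple"):
        m=mask(im,c,90)&f&(Z>.041)&(Z<.05)&(Y>.26)&(X>.4)&(X<.65); P=W[m][:,:2]; print(n,"tab",c,P.mean(0).round(4),((np.percentile(P,3,0)+np.percentile(P,97,0))/2).round(4))
    m=f&(Z>.045)&(Z<.058)&(Y>.16)&(Y<.265)&(X>.42)&(X<.66); P=W[m][:,:2]; th=np.radians(3.3); c,s=np.cos(th),np.sin(th)
    u=P@np.array([c,s]); h,e=np.histogram(u,np.arange(.40,.68,.004)); print(n,"ribs u",[(round(a,3),k) for a,k in zip(e,h) if k>5])
    # stand ribs / lip cross-section
    g=np.array([np.cos(np.radians(13.5)),-np.sin(np.radians(13.5))]); 
# grip black top
    m=f&(Z>.140)&(Z<.156)&(Y>.08)&(Y<.2)&(X>.45)&(X<.6); print(n,"grip",m.sum(),W[m].mean(0).round(4) if m.any() else None)
E
```

```text
top green comb (array([ 0.5303, -0.1408]), -14.2, 96) z [0.0964 0.1085 0.113 ] [0.5368, 0.5295, 0.528]
top orange comb (array([ 0.5017, -0.2611]), -13.78, 97) z [0.0911 0.1073 0.1136] [0.5066, 0.4991, 0.4991]
top purple comb (array([0.5918, 0.2256]), 3.47, 96)
top red ((538.9943237304688, 131.68698120117188), (149.1536102294922, 42.26124954223633), 3.8098225593566895) (array([0.1315, 0.5389]), -3.83, 146)
top tab green [0.4684 0.2878] [0.4688 0.2874]
top tab orange [0.5299 0.2922] [0.5288 0.2913]
top tab purple [0.5873 0.2958] [0.5878 0.2951]
top ribs u [(np.float64(0.468), np.int64(18)), (np.float64(0.472), np.int64(65)), (np.float64(0.476), np.int64(13)), (np.float64(0.492), np.int64(26)), (np.float64(0.496), np.int64(61)), (np.float64(0.528), np.int64(18)), (np.float64(0.532), np.int64(58)), (np.float64(0.536), np.int64(12)), (np.float64(0.552), np.int64(27)), (np.float64(0.556), np.int64(60)), (np.float64(0.588), np.int64(19)), (np.float64(0.592), np.int64(55)), (np.float64(0.596), np.int64(6)), (np.float64(0.6), np.int64(16)), (np.float64(0.612), np.int64(8)), (np.float64(0.616)
[... 379 characters left out ...]
7109375, 41.64200973510742), 2.9762308597564697) (array([0.136 , 0.5371]), -3.77, 145)
side tab green [0.4668 0.2893] [0.4674 0.289 ]
side tab orange [0.527  0.2923] [0.5278 0.2921]
side tab purple [0.5854 0.2967] [0.5863 0.2964]
side ribs u [(np.float64(0.468), np.int64(83)), (np.float64(0.472), np.int64(80)), (np.float64(0.492), np.int64(145)), (np.float64(0.496), np.int64(91)), (np.float64(0.528), np.int64(83)), (np.float64(0.532), np.int64(48)), (np.float64(0.552), np.int64(133)), (np.float64(0.556), np.int64(91)), (np.float64(0.588), np.int64(66)), (np.float64(0.592), np.int64(36)), (np.float64(0.596), np.int64(16)), (np.float64(0.6), np.int64(143))]
side grip 254 [0.5368 0.1308 0.1482]
```

>>> {"api": "servo_tool", "payload": {"moves": [{"dx": 0.025,"dy": -0.05,"dz": 0.006,"roll": -8.53,"jaw": 0.7},{"dx": 0.025,"dy": -0.05,"dz": 0.006,"roll": -8.53,"jaw": 0.7},{"dx": 0.025,"dy": -0.05,"dz": 0.006,"roll": -8.53,"jaw": 0.7},{"dx": 0.025,"dy": -0.05,"dz": 0.006,"roll": -8.53,"jaw": 0.7},{"dx": 0.025,"dy": -0.05,"dz": 0.006,"roll": -8.53,"jaw": 0.7},{"dx": 0.025,"dy": -0.05,"dz": 0.006,"roll": -8.53,"jaw": 0.7},{"dx": 0.025,"dy": -0.05,"dz": 0.006,"roll": -8.53,"jaw": 0.7},{"dx": 0.025,"dy": -0.05,"dz": 0.006,"roll": -8.53,"jaw": 0.7},{"dx": 0.025,"dy": -0.05,"dz": 0.006,"roll": -8.53,"jaw": 0.7},{"dx": 0.025,"dy": -0.05,"dz": 0.006,"roll": -8.53,"jaw": 0.7}], "newtons": 10}}

```text
t: 1.35
eef_pos: [0.467, 0.1375, 0.2516]
ee_rot: [3.142, 0.0, -1.82]
force: [1.6, 1.0, 0.3]
width: 0.0611
gripper_force: 0.0
```

>>> {"api": "servo_tool", "payload": {"moves": [{"dx": 0.0113,"dy": -0.0465},{"dx": 0.0113,"dy": -0.0465},{"dx": 0.0113,"dy": -0.0465},{"dx": 0.0113,"dy": -0.0465},{"dx": 0.0113,"dy": -0.0465},{"dx": 0.0113,"dy": -0.0465},{"dz": -0.04},{"dz": -0.04},{"dz": -0.02},{}]}}

```text
$.moves[0]: bad value
```

```bash
python3 - <<'E'
from h import *
im,W=cloud("top"); im2,_=cloud("side"); print(get_state()["eef_pos"],get_state()["ee_rot"])
a=cv2.resize(im[150:250,340:470],(780,600),interpolation=cv2.INTER_CUBIC)[:300*2]
a=cv2.resize(im[140:240,340:470],(390,300)); b=cv2.resize(im2[100:240,280:460],(386,300))
cv2.imwrite("pics/c2.png",np.hstack([a,b])[...,::-1])
E
```

```text
[0.46799131 0.13532091 0.2518361 ] [-3.14116253e+00 -4.46756772e-04 -1.82421249e+00]
```

View pics/c2.png

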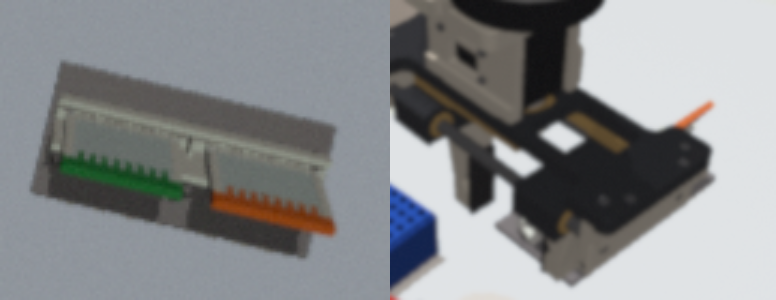

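The move was refused because each row needs all its fields, so the picture only shows the gripper still blocking the side view and the stand unchanged. I'll resend it.

>>> {"api": "servo_tool", "payload": {"moves": [{"dx": 0.0113,"dy": -0.046,"dz": 0,"roll": 0,"jaw": 0.7},{"dx": 0.0113,"dy": -0.046,"dz": 0,"roll": 0,"jaw": 0.7},{"dx": 0.0113,"dy": -0.046,"dz": 0,"roll": 0,"jaw": 0.7},{"dx": 0.0113,"dy": -0.046,"dz": 0,"roll": 0,"jaw": 0.7},{"dx": 0.0113,"dy": -0.046,"dz": 0,"roll": 0,"jaw": 0.7},{"dx": 0.0113,"dy": -0.046,"dz": 0,"roll": 0,"jaw": 0.7},{"dx": 0,"dy": 0,"dz": -0.04,"roll": 0,"jaw": 0.7},{"dx": 0,"dy": 0,"dz": -0.04,"roll": 0,"jaw": 0.7},{"dx": 0,"dy": 0,"dz": -0.02,"roll": 0,"jaw": 0.7},{"dx": 0,"dy": 0,"dz": 0,"roll": 0,"jaw": 0.7}]}}

```text
t: 2.7
eef_pos: [0.5331, -0.1365, 0.1497]
ee_rot: [3.138, -0.001, -1.815]
force: [-0.1, 0.0, 1.5]
width: 0.0614
gripper_force: 0.0
```

```bash
python3 - <<'E'
from h import *
im,W=cloud("top"); im2,_=cloud("side"); print(get_state()["eef_pos"],get_state()["ee_rot"])
a=cv2.resize(im[140:240,340:470],(390,300)); b=cv2.resize(im2[100:240,280:460],(386,300))
cv2.imwrite("pics/c3.png",np.hstack([a,b])[...,::-1])
E
```

```text
[ 0.53496197 -0.13658959  0.15210824] [-3.14111742e+00 -1.93710787e-04 -1.81484838e+00]
```

View pics/c3.png

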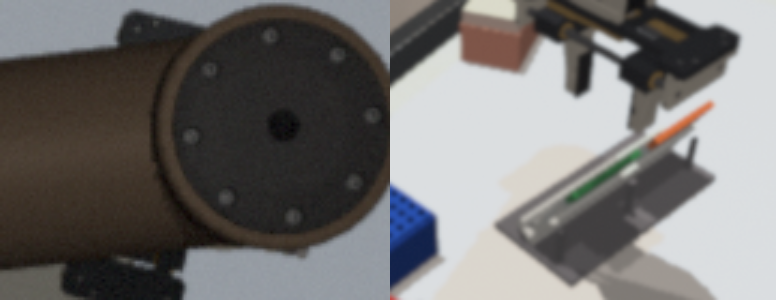

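The fingers straddle the green comb in the side view, with tips at about (580,95) and (640,130). I'll descend with a small along-edge correction and then swing the cassette upright.

>>> {"api": "servo_tool", "payload": {"moves": [{"dx": -0.001,"dy": -0.004,"dz": -0.02,"roll": 0,"jaw": 0.7},{"dx": 0,"dy": 0,"dz": -0.02,"roll": 0,"jaw": 0.7},{"dx": 0,"dy": 0,"dz": -0.02,"roll": 0,"jaw": 0.7},{"dx": 0,"dy": 0,"dz": -0.006,"roll": 0,"jaw": 0.7},{"dx": 0,"dy": 0,"dz": 0,"roll": 0,"jaw": 0.6},{"dx": 0.0048,"dy": -0.0012,"dz": 0,"roll": 0,"jaw": 0.55},{"dx": 0.0048,"dy": -0.0012,"dz": 0,"roll": 0,"jaw": 0.5},{"dx": 0.0048,"dy": -0.0012,"dz": 0,"roll": 0,"jaw": 0.45},{"dx": 0.0048,"dy": -0.0012,"dz": 0,"roll": 0,"jaw": 0.4},{"dx": 0,"dy": 0,"dz": 0,"roll": 0,"jaw": 0.4}]}}

```text
t: 4.05
eef_pos: [0.553, -0.1457, 0.0853]
ee_rot: [3.141, -0.0, -1.816]
force: [0.0, -0.3, -0.2]
width: 0.0353
gripper_force: 0.0
```

>>> {"api": "servo_tool", "payload": {"moves": [{"dx": 0.0048,"dy": -0.0012,"dz": 0,"roll": 0,"jaw": 0.36},{"dx": 0.0048,"dy": -0.0012,"dz": 0,"roll": 0,"jaw": 0.33},{"dx": 0.0048,"dy": -0.0012,"dz": 0,"roll": 0,"jaw": 0.3},{"dx": 0.0048,"dy": -0.0012,"dz": 0,"roll": 0,"jaw": 0.26},{"dx": 0.002,"dy": -0.0005,"dz": 0,"roll": 0,"jaw": 0.22},{"dx": 0,"dy": 0,"dz": 0,"roll": 0,"jaw": 0.18},{"dx": 0,"dy": 0,"dz": 0,"roll": 0,"jaw": 0.14},{"dx": 0,"dy": 0,"dz": 0,"roll": 0,"jaw": 0.1},{"dx": 0,"dy": 0,"dz": 0,"roll": 0,"jaw": 0.05},{"dx": 0,"dy": 0,"dz": 0,"roll": 0,"jaw": 0.05}]}}

```text
t: 5.3
eef_pos: [0.5739, -0.1508, 0.0855]
ee_rot: [-3.142, 0.0, -1.816]
force: [0.7, -0.9, 0.1]
width: 0.0048
gripper_force: 0.0
```

```bash
python3 - <<'E'
from h import *
im2,W=cloud("side"); print(get_state()["eef_pos"])
np.savez("s4.npz",im=im2,W=W)
for c in("green","orange"):
    for b in blobs(im2,W,c,15):
        if b[3][0]<.7 and b[3][1]<-.05:print(*b)
cv2.imwrite("pics/c4.png",cv2.resize(im2[100:240,280:460],(771,600))[...,::-1])
E
```

```text
[ 0.57388271 -0.15084104  0.08549902]
green [375. 185.] 39 [ 0.5309 -0.1169  0.1082] [0.106 0.11 ] [ 528. -127.] [72.  3.] 75.7
orange [481.   3.] 29 [ 0.6999 -1.438   0.1202] [0.098 0.131] [  701. -1435.] [16. 36.] 88.3
orange [497.   9.] 46 [ 0.6264 -1.4419  0.1101] [0.085 0.131] [  625. -1442.] [35. 20.] 10.6
orange [483.  14.] 75 [ 0.6791 -1.4395  0.0765] [0.051 0.104] [  679. -1440.] [63. 21.] 3.3
orange [508.  14.] 15 [ 0.5785 -1.4418  0.0992] [0.092 0.106] [  576. -1443.] [22.  8.] 15.5
orange [493.  19.] 18 [ 0.6305 -1.4424  0.0605] [0.052 0.079] [  631. -1442.] [15. 23.] 87.0
orange [505.  18.] 17 [ 0.584  -1.4428  0.0762] [0.065 0.092] [  583. -1445.] [30. 18.] 2.9
orange [479.  24.] 22 [ 0.6826 -1.4393  0.0314] [0.017 0.045] [  687. -1439.] [21. 22.] 55.6
orange [504.  29.] 25 [ 0.5743 -1.4432  0.0332] [0.008 0.056] [  577. -1443.] [31. 17.] 8.2
orange [414. 158.] 108 [ 0.4977 -0.2502  0.1087] [0.096 0.111] [ 496. -259.] [99.  8.] 75.2
```

View pics/c4.png

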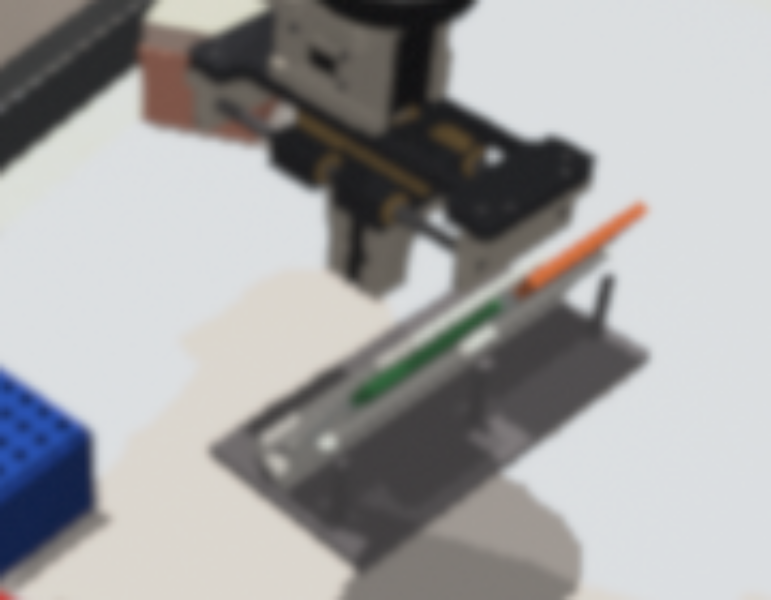

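```bash
cat >> h.py <<'E'
def proj(name,P):
    c=calibration(name); r,_=cv2.Rodrigues(np.array(c["R"]))
    return cv2.projectPoints(np.array(P,float).reshape(-1,3),r,np.array(c["t"],float),np.array(c["intrinsics"]),np.array([c["k1"],0,0,0,0.]))[0].reshape(-1,2)
E
python3 - <<'E'
from h import *
s=get_state(); print(s["eef_pos"],s["ee_rot"],s["width"],s["q"])
print("tcp",proj("side",s["eef_pos"]),proj("top",s["eef_pos"]))
W=np.load("s4.npz")["W"]
for uv in [(366,167),(370,160),(392,160),(400,155),(385,150),(380,185),(350,150)]:
    print(uv,W[uv[1],uv[0]].round(3))
im=np.load("s4.npz")["im"].copy()
E
```

```text
[ 0.57388271 -0.15084104  0.08549902] [-3.14154799e+00 -2.75618898e-06 -1.81551379e+00] 0.00437061080123495 [ 7.21295406e-02  3.14733199e-01 -3.12824908e-01  2.04277770e-05
 -9.43196638e-01 -3.16859004e-01]
tcp [[363.06820107 177.56195079]] [[382.83695451 181.20795536]]
(366, 167) [ 0.563 -0.137  0.131]
(370, 160) [ 0.555 -0.137  0.153]
(392, 160) [ 0.491 -0.093  0.211]
(400, 155) [ 0.485 -0.115  0.211]
(385, 150) [ 0.508 -0.095  0.226]
(380, 185) [ 0.539 -0.171  0.065]
(350, 150) [ 0.704 -0.32   0.002]
```

```bash
python3 - <<'E'
from h import *
n=np.array([.970,-.242,0]); T=np.array([.534,-.1365,.152])
print(proj("side",[T+n*.04,T-n*.04,T]))
print("comb top proj",proj("side",[[.528,-.139,.11]]),proj("top",[[.528,-.139,.11]]))
im,W=cloud("side"); t,Wt=cloud("top")
def prof(W,P0,lo=-.12,hi=.08):
    f=np.isfinite(W).all(2); D=W-np.array([*P0,0]); e=np.array([.242,.970,0]); a=D@e; u=D@n
    m=f&(abs(a)<.03)&(u>lo)&(u<hi)
    for x in np.arange(lo,hi,.01):
        k=m&(u>=x)&(u<x+.01)
        if k.any(): print(round(x,3),np.percentile(W[...,2][k],[5,50,95]).round(3),k.sum())
z=np.load("side0.npz")["W"]; print("side0");prof(z,(.5765,-.151)); print("top0");prof(np.load("top0.npz")["W"],(.5765,-.151)); print("side now");prof(W,(.5765,-.151))
E
```

```text
[[364.76640107 155.35130825]
 [393.74279642 173.6135608 ]
 [378.87491417 164.23364447]]
comb top proj [[379.87184371 179.8645711 ]] [[379.57743501 199.51982932]]
side0
-0.12 [-0.001  0.001  0.002] 87
-0.11 [-0.001  0.001  0.003] 88
-0.1 [-0.001  0.001  0.003] 87
-0.09 [-0.001  0.001  0.003] 81
-0.08 [-0.001  0.002  0.009] 115
-0.07 [0.006 0.008 0.01 ] 79
-0.06 [0.006 0.01  0.11 ] 154
-0.05 [0.006 0.009 0.11 ] 111
-0.04 [0.006 0.01  0.067] 151
-0.03 [0.006 0.008 0.047] 74
-0.02 [0.007 0.008 0.027] 84
-0.01 [0.007 0.008 0.014] 24
-0.0 [0.026 0.036 0.039] 81
0.01 [0.036 0.036 0.036] 2
0.03 [0.007 0.008 0.01 ] 62
0.04 [0.006 0.008 0.01 ] 36
0.05 [-0.001  0.001  0.003] 62
0.06 [-0.001  0.001  0.002] 63
0.07 [-0.001  0.001  0.003] 63
top0
-0.12 [-0.002  0.002  0.006] 84
-0.11 [-0.002  0.001  0.004] 85
-0.1 [-0.002  0.002  0.004] 82
-0.09 [-0.002  0.001  0.005] 85
-0.08 [-0.001  0.003  0.01 ] 85
-0.07 [0.006 0.009 0.012] 86
-0.06 [0.007 0.01  0.111] 129
-0.05 [0.01  0.107 0.112] 105
-0.04 [0.082 0.09  0.099] 86
-0.03 [0.063 0.073 0.081] 80
-0.02 [0.048 0.056 0.063] 79
-0.01 [0.031 0.038 0.0
[... 162 characters left out ...]
.002  0.005] 83
0.06 [-0.001  0.002  0.005] 83
0.07 [-0.002  0.001  0.005] 84
side now
-0.12 [-0.001  0.001  0.003] 84
-0.11 [-0.001  0.001  0.229] 114
-0.1 [-0.     0.21   0.231] 402
-0.09 [-0.     0.229  0.231] 177
-0.08 [-0.001  0.009  0.231] 221
-0.07 [0.007 0.009 0.23 ] 149
-0.06 [0.007 0.362 0.459] 503
-0.05 [0.093 0.379 0.449] 1763
-0.04 [0.008 0.288 0.418] 671
-0.03 [0.008 0.221 0.299] 468
-0.02 [0.008 0.24  0.297] 570
-0.01 [0.008 0.225 0.298] 177
-0.0 [0.028 0.159 0.259] 261
0.01 [0.126 0.226 0.297] 145
0.02 [0.211 0.239 0.289] 121
0.03 [0.007 0.233 0.288] 186
0.04 [0.007 0.23  0.288] 126
0.05 [-0.001  0.001  0.23 ] 93
0.06 [-0.001  0.003  0.231] 119
0.07 [-0.     0.196  0.231] 177
```

```bash
python3 - <<'E'
from h import *
z=np.load("s4.npz"); W=z["W"]; im=z["im"]
for u in (360,366):
    for v in range(152,190,3): print(u,v,W[v,u].round(3),im[v,u])
s=get_state(); print(s["eef_pos"],s["width"],s["t"])
E
```

```text
360 152 [ 0.583 -0.142  0.16 ] [95 91 84]
360 155 [ 0.584 -0.145  0.149] [92 87 81]
360 158 [ 0.583 -0.146  0.141] [93 88 82]
360 161 [ 0.581 -0.143  0.135] [80 76 70]
360 164 [ 0.581 -0.143  0.127] [112 107 102]
360 167 [ 0.644 -0.272  0.001] [211 204 195]
360 170 [ 0.639 -0.262 -0.   ] [219 214 205]
360 173 [ 0.631 -0.248  0.003] [219 214 205]
360 176 [ 0.627 -0.242 -0.001] [219 214 206]
360 179 [ 0.621 -0.23  -0.   ] [219 215 206]
360 182 [ 0.615 -0.22  -0.   ] [202 195 187]
360 185 [ 0.605 -0.202  0.008] [110 106 105]
360 188 [ 0.6   -0.193  0.008] [99 97 95]
366 152 [ 0.551 -0.105  0.196] [43 41 40]
366 155 [ 0.565 -0.136  0.163] [94 90 83]
366 158 [ 0.565 -0.137  0.154] [95 90 84]
366 161 [ 0.564 -0.137  0.146] [93 88 82]
366 164 [ 0.563 -0.137  0.139] [103  98  90]
366 167 [ 0.563 -0.137  0.131] [110 105  98]
366 170 [ 0.625 -0.269  0.002] [201 194 185]
366 173 [ 0.619 -0.259  0.   ] [219 214 205]
366 176 [ 0.614 -0.25  -0.   ] [219 214 205]
366 179 [ 0.607 -0.238  0.001] [177 171 165]
366 182 [ 0.598 -0.221  0.008] [116 111 111]
366 185 [ 0.579 -0.181  0.037] [125 123 120]
366 188 [ 0.578 -0.181  0.028] [ 93 113  93]
[ 0.57388978 -0.15085076  0.08547493] 0.004277016287768542 5.45
```

The picture shows that the fingertips really end at z≈0.125, about 40 mm above the reported 0.0855. They passed over the comb, and nothing was touched. I'll trust the camera, go back and descend about 40 mm further.

>>> {"api": "servo_tool", "payload": {"moves": [{"dx": 0,"dy": 0,"dz": 0.005,"roll": 0,"jaw": 0.7},{"dx": -0.014,"dy": 0.0035,"dz": 0,"roll": 0,"jaw": 0.7},{"dx": -0.014,"dy": 0.0035,"dz": 0,"roll": 0,"jaw": 0.7},{"dx": -0.014,"dy": 0.0035,"dz": 0,"roll": 0,"jaw": 0.7},{"dx": 0,"dy": 0,"dz": 0,"roll": 0,"jaw": 0.7},{"dx": 0,"dy": 0,"dz": -0.01,"roll": 0,"jaw": 0.7},{"dx": 0,"dy": 0,"dz": -0.01,"roll": 0,"jaw": 0.7},{"dx": 0,"dy": 0,"dz": -0.01,"roll": 0,"jaw": 0.7},{"dx": 0,"dy": 0,"dz": 0,"roll": 0,"jaw": 0.7},{"dx": 0,"dy": 0,"dz": 0,"roll": 0,"jaw": 0.7}]}}

```text
t: 6.7
eef_pos: [0.532, -0.1404, 0.0603]
ee_rot: [3.141, -0.0, -1.815]
force: [-0.3, 0.5, -0.7]
width: 0.0614
gripper_force: 0.0
```

```bash
python3 - <<'E'
from h import *
im,W=cloud("side"); s=get_state(); print(s["eef_pos"],s["width"],s["force"])
cv2.imwrite("pics/c5.png",cv2.resize(im[100:220,320:440],(600,600))[...,::-1])
n=np.array([.970,-.242,0]); D=W-np.array([.5765,-.151,0]); u=D@n; a=D@np.array([.242,.97,0]); f=np.isfinite(W).all(2)
m=f&(abs(a)<.025)&(W[...,2]>.075)&(W[...,2]<.15)&~mask(im,"green")
for x in np.arange(-.12,.05,.01):
    k=m&(u>=x)&(u<x+.01)
    if k.sum()>3: print(round(x,3),np.percentile(W[...,2][k],[3,97]).round(3),k.sum())
E
```

```text
[ 0.53220537 -0.1404089   0.0605974 ] 0.061367687238549865 [0.34924989 0.7465236  0.02184516]
-0.1 [0.1   0.142] 95
-0.09 [0.101 0.137] 54
-0.08 [0.099 0.134] 17
-0.06 [0.102 0.11 ] 30
-0.05 [0.082 0.111] 27
-0.02 [0.098 0.148] 135
-0.01 [0.1   0.148] 65
-0.0 [0.121 0.147] 13
```

View pics/c5.png

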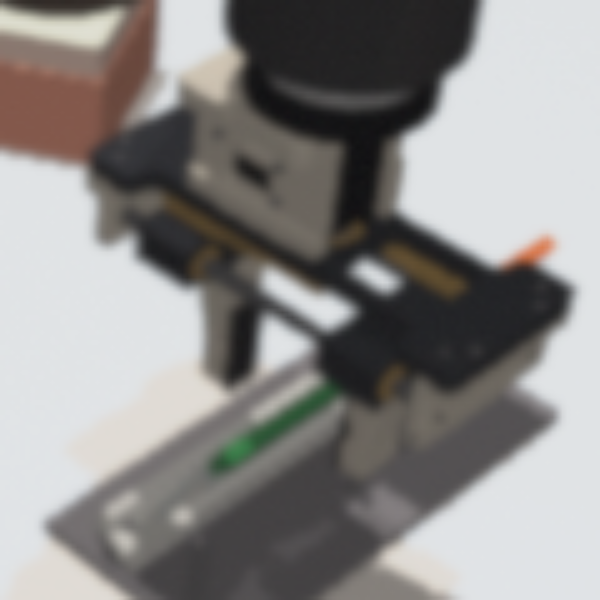

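The fingers now straddle the green comb, at (230,370) and (370,470) in the crop, with tips at z≈0.099 (offset +39 mm). I'll go 14 mm lower and swing it upright.

>>> {"api": "servo_tool", "payload": {"moves": [{"dx": 0,"dy": 0,"dz": -0.014,"roll": 0,"jaw": 0.65},{"dx": 0.0048,"dy": -0.0012,"dz": 0,"roll": 0,"jaw": 0.6},{"dx": 0.0048,"dy": -0.0012,"dz": 0,"roll": 0,"jaw": 0.55},{"dx": 0.0048,"dy": -0.0012,"dz": 0,"roll": 0,"jaw": 0.5},{"dx": 0.0048,"dy": -0.0012,"dz": 0,"roll": 0,"jaw": 0.45},{"dx": 0.0048,"dy": -0.0012,"dz": 0,"roll": 0,"jaw": 0.4},{"dx": 0.0048,"dy": -0.0012,"dz": 0,"roll": 0,"jaw": 0.36},{"dx": 0.0048,"dy": -0.0012,"dz": 0,"roll": 0,"jaw": 0.32},{"dx": 0.0048,"dy": -0.0012,"dz": 0,"roll": 0,"jaw": 0.28},{"dx": 0,"dy": 0,"dz": 0,"roll": 0,"jaw": 0.28}]}}

```text
t: 8.0
eef_pos: [0.5707, -0.15, 0.0464]
ee_rot: [-3.142, 0.0, -1.816]
force: [-0.5, -0.8, 0.2]
width: 0.0249
gripper_force: 0.1
```

>>> {"api": "servo_tool", "payload": {"moves": [{"dx": 0.0018,"dy": -0.0004,"dz": 0,"roll": 0,"jaw": 0.25},{"dx": 0.0018,"dy": -0.0004,"dz": 0,"roll": 0,"jaw": 0.22},{"dx": 0,"dy": 0,"dz": 0,"roll": 0,"jaw": 0.18},{"dx": 0,"dy": 0,"dz": 0,"roll": 0,"jaw": 0.14},{"dx": 0,"dy": 0,"dz": 0,"roll": 0,"jaw": 0.1},{"dx": 0,"dy": 0,"dz": 0,"roll": 0,"jaw": 0.05},{"dx": 0,"dy": 0,"dz": 0,"roll": 0,"jaw": 0.0},{"dx": 0,"dy": 0,"dz": 0,"roll": 0,"jaw": 0.0},{"dx": 0,"dy": 0,"dz": 0,"roll": 0,"jaw": 0.0},{"dx": 0,"dy": 0,"dz": 0,"roll": 0,"jaw": 0.0}]}}

```text
t: 9.25
eef_pos: [0.5738, -0.1508, 0.0464]
ee_rot: [3.141, -0.0, -1.816]
force: [-0.5, 0.1, -1.0]
width: 0.008
gripper_force: 10.0
```

Gripped at 8 mm width. I'll lift straight up.

>>> {"api": "servo_tool", "payload": {"moves": [{"dx": 0,"dy": 0,"dz": 0,"roll": 0,"jaw": 0.0},{"dx": 0,"dy": 0,"dz": 0.005,"roll": 0,"jaw": 0.0},{"dx": 0,"dy": 0,"dz": 0.01,"roll": 0,"jaw": 0.0},{"dx": 0,"dy": 0,"dz": 0.02,"roll": 0,"jaw": 0.0},{"dx": 0,"dy": 0,"dz": 0.025,"roll": 0,"jaw": 0.0},{"dx": 0,"dy": 0,"dz": 0.03,"roll": 0,"jaw": 0.0},{"dx": 0,"dy": 0,"dz": 0.03,"roll": 0,"jaw": 0.0},{"dx": 0,"dy": 0,"dz": 0.03,"roll": 0,"jaw": 0.0},{"dx": 0,"dy": 0,"dz": 0.015,"roll": 0,"jaw": 0.0},{"dx": 0,"dy": 0,"dz": 0,"roll": 0,"jaw": 0.0}], "newtons": 30}}

```text
t: 10.5
eef_pos: [0.5743, -0.1507, 0.2125]
ee_rot: [-3.14, 0.001, -1.816]
force: [-1.0, -1.0, -1.7]
width: 0.0079
gripper_force: 30.0
```

```bash
python3 - <<'E'
from h import *
im,W=cloud("side"); s=get_state(); print(s["eef_pos"],s["width"],s["force"])
cv2.imwrite("pics/c6.png",cv2.resize(im[60:240,280:460],(600,600))[...,::-1])
n=np.array([.970,-.242,0]); e=np.array([.242,.97,0]); D=W-np.array([*s["eef_pos"][:2],0])
m=mask(im,"green",80)&np.isfinite(W).all(2)&(W[...,2]>.15)&(abs(D@e)<.07)&(abs(D@n)<.03)
P=np.c_[D@n,D@e,W[...,2]][m]; print(len(P),np.percentile(P,[1,50,99],0).round(4))
A=np.c_[P[:,1],np.ones(len(P))]; print("n vs e slope",np.linalg.lstsq(A,P[:,0],rcond=None)[0])
t=P[P[:,2]>np.percentile(P[:,2],60)]; print("z vs e",np.polyfit(t[:,1],t[:,2],1), "n vs z",np.polyfit(P[:,2],P[:,0],1))
E
```

```text
[ 0.57367833 -0.15059397  0.21117138] 0.008117808761541168 [-0.69361072 -1.55681388 -2.42591691]Traceback (most recent call last):
  File "<stdin>", line 6, in <module>
IndexError: boolean index did not match indexed array along axis 1; size of axis is 1920 but size of corresponding boolean axis is 640
```

View pics/c6.png

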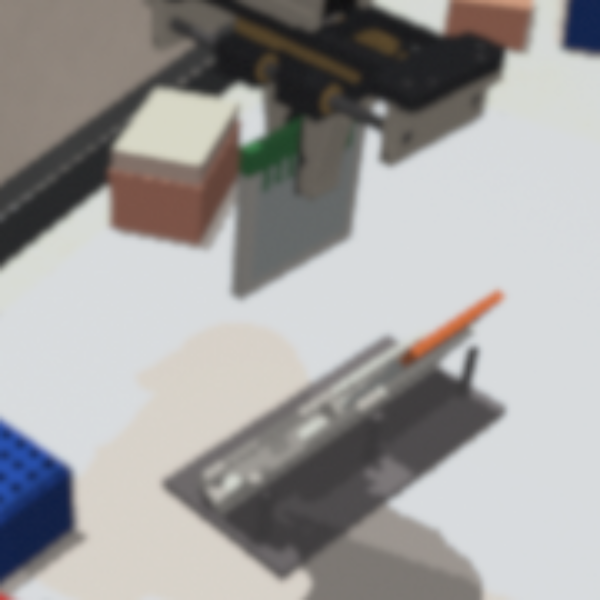

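The green cassette hangs upright in the grip, with its lower corner at (238,295) and right edge at (350,235) in the crop. Next I measure its offset from the TCP.

```bash
cat >> h.py <<'E'
def held(yaw):
    """panel held in the gripper: extents in tool frame (n, e, z); yaw = panel yaw deg"""
    im,W=cloud("side"); s=get_state(); y=np.radians(yaw)
    n=np.array([np.cos(y),np.sin(y),0]); e=np.array([-np.sin(y),np.cos(y),0])
    D=W-np.array([*s["eef_pos"][:2],0]); Q=np.dstack([D@n,D@e,W[...,2]])
    zt=s["eef_pos"][2]+.039
    m=np.isfinite(Q).all(2)&(abs(Q[...,0])<.015)&(abs(Q[...,1])<.07)&(Q[...,2]>zt-.1)&(Q[...,2]<zt-.003)
    P=Q[m]; c=np.c_[P[:,1:],np.ones(len(P))]
    f=P[(abs(P[:,1])<.04)]; A=np.c_[f[:,1:],np.ones(len(f))]
    print("eef",s["eef_pos"],"npts",len(P),"e ext",np.percentile(P[:,1],[1,99]).round(4),"bottom z",np.percentile(P[:,2],[.5,1,2]).round(4),"rel",np.percentile(P[:,2],1)-s["eef_pos"][2])
    print("n = a*e+b*z+c:",np.linalg.lstsq(A,f[:,0],rcond=None)[0],"median n",np.median(f[:,0]))
    for lo in np.arange(-.05,.05,.02):
        k=P[(P[:,1]>=lo)&(P[:,1]<lo+.02)]; print(round(lo,2),"zmin",np.percentile(k[:,2],2).round(4) if len(k) else None)
    return im,Q
E
python3 -c "
from h import *
held(-14)"
```

```text
eef [ 0.57322583 -0.15053087  0.21036537] npts 813 e ext [-0.0502  0.0502] bottom z [0.1891 0.1894 0.1901] rel -0.02096815261115259
n = a*e+b*z+c: [ 0.00114069  0.00415095 -0.00499855] median n -0.004119743444489283
-0.05 zmin 0.1903
-0.03 zmin 0.1899
-0.01 zmin 0.19
0.01 zmin 0.1906
0.03 zmin 0.1901
```

>>> {"api": "servo_tool", "payload": {"moves": [{"dx": -0.01015,"dy": 0.0374,"dz": 0,"roll": 1.75,"jaw": 0},{"dx": -0.01015,"dy": 0.0374,"dz": 0,"roll": 1.75,"jaw": 0},{"dx": -0.01015,"dy": 0.0374,"dz": 0,"roll": 1.75,"jaw": 0},{"dx": -0.01015,"dy": 0.0374,"dz": 0,"roll": 1.75,"jaw": 0},{"dx": -0.01015,"dy": 0.0374,"dz": 0,"roll": 1.75,"jaw": 0},{"dx": -0.01015,"dy": 0.0374,"dz": 0,"roll": 1.75,"jaw": 0},{"dx": -0.01015,"dy": 0.0374,"dz": 0,"roll": 1.75,"jaw": 0},{"dx": -0.01015,"dy": 0.0374,"dz": 0,"roll": 1.75,"jaw": 0},{"dx": -0.01015,"dy": 0.0374,"dz": 0,"roll": 1.75,"jaw": 0},{"dx": -0.01015,"dy": 0.0374,"dz": 0,"roll": 1.75,"jaw": 0}]}}

```text
t: 11.85
eef_pos: [0.4713, 0.224, 0.21]
ee_rot: [3.14, -0.001, -1.509]
force: [0.7, 0.7, -0.5]
width: 0.0079
gripper_force: 30.0
```

>>> {"api": "servo_tool", "payload": {"moves": [{"dx": 0,"dy": 0,"dz": -0.025,"roll": 0,"jaw": 0},{"dx": 0,"dy": 0,"dz": -0.025,"roll": 0,"jaw": 0},{"dx": 0,"dy": 0,"dz": -0.025,"roll": 0,"jaw": 0},{"dx": 0,"dy": 0,"dz": -0.025,"roll": 0,"jaw": 0},{"dx": 0,"dy": 0,"dz": -0.015,"roll": 0,"jaw": 0},{"dx": 0,"dy": 0,"dz": 0,"roll": 0,"jaw": 0},{"dx": 0,"dy": 0,"dz": 0,"roll": 0,"jaw": 0},{"dx": 0,"dy": 0,"dz": 0,"roll": 0,"jaw": 0},{"dx": 0,"dy": 0,"dz": 0,"roll": 0,"jaw": 0},{"dx": 0,"dy": 0,"dz": 0,"roll": 0,"jaw": 0}]}}

```text
t: 13.1
eef_pos: [0.4725, 0.2234, 0.0968]
ee_rot: [-3.141, 0.0, -1.51]
force: [0.7, -0.1, -1.9]
width: 0.0078
gripper_force: 30.0
```

```bash
python3 - <<'E'
from h import *
im,Q=held(3.5); s=get_state(); print(s["ee_rot"])
im,W=cloud("side"); cv2.imwrite("pics/c7.png",cv2.resize(im[150:400,180:430],(600,600))[...,::-1])
E
```

```text
Traceback (most recent call last):
  File "h.py", line 38, in held
    print("eef",s["eef_pos"],"npts",len(P),"e ext",np.percentile(P[:,1],[1,99]).round(4),"bottom z",np.percentile(P[:,2],[.5,1,2]).round(4),"rel",np.percentile(P[:,2],1)-s["eef_pos"][2])
                                                   ~~~~~~~~~~~~~^^^^^^^^^^^^^^^
IndexError: index -1 is out of bounds for axis 0 with size 0
```

The side view is blocked by the arm here. The measured grip was centred, so I'll lower it under force watch.

>>> {"api": "servo_tool", "payload": {"moves": [{"dx": 0,"dy": 0,"dz": -0.01,"roll": 0,"jaw": 0},{"dx": 0,"dy": 0,"dz": -0.008,"roll": 0,"jaw": 0},{"dx": 0,"dy": 0,"dz": -0.004,"roll": 0,"jaw": 0},{"dx": 0,"dy": 0,"dz": -0.004,"roll": 0,"jaw": 0},{"dx": 0,"dy": 0,"dz": -0.004,"roll": 0,"jaw": 0},{"dx": 0,"dy": 0,"dz": -0.004,"roll": 0,"jaw": 0},{"dx": 0,"dy": 0,"dz": -0.004,"roll": 0,"jaw": 0},{"dx": 0,"dy": 0,"dz": -0.004,"roll": 0,"jaw": 0},{"dx": 0,"dy": 0,"dz": 0,"roll": 0,"jaw": 0},{"dx": 0,"dy": 0,"dz": 0,"roll": 0,"jaw": 0}]}}

```text
t: 14.4
eef_pos: [0.4725, 0.2233, 0.0545]
ee_rot: [-3.141, 0.0, -1.51]
force: [0.2, 0.0, -1.5]
width: 0.0078
gripper_force: 30.0
```

>>> {"api": "servo_tool", "payload": {"moves": [{"dx": 0,"dy": 0,"dz": -0.004,"roll": 0,"jaw": 0},{"dx": 0,"dy": 0,"dz": -0.004,"roll": 0,"jaw": 0},{"dx": 0,"dy": 0,"dz": -0.004,"roll": 0,"jaw": 0},{"dx": 0,"dy": 0,"dz": -0.004,"roll": 0,"jaw": 0},{"dx": 0,"dy": 0,"dz": -0.002,"roll": 0,"jaw": 0},{"dx": 0,"dy": 0,"dz": -0.001,"roll": 0,"jaw": 0},{"dx": 0,"dy": 0,"dz": -0.001,"roll": 0,"jaw": 0},{"dx": 0,"dy": 0,"dz": -0.001,"roll": 0,"jaw": 0},{"dx": 0,"dy": 0,"dz": 0,"roll": 0,"jaw": 0},{"dx": 0,"dy": 0,"dz": 0,"roll": 0,"jaw": 0}]}}

```text
t: 15.65
eef_pos: [0.4726, 0.2233, 0.0347]
ee_rot: [-3.141, 0.0, -1.51]
force: [-4.7, -1.8, 10.5]
width: 0.0079
gripper_force: 30.0
```

Floor contact: 10 N upward at the expected height. I'll release gently.

>>> {"api": "servo_tool", "payload": {"moves": [{"dx": -0.0005,"dy": 0,"dz": 0,"roll": 0,"jaw": 0},{"dx": 0,"dy": 0,"dz": 0,"roll": 0,"jaw": 0},{"dx": 0,"dy": 0,"dz": 0,"roll": 0,"jaw": 0.1},{"dx": 0,"dy": 0,"dz": 0,"roll": 0,"jaw": 0.15},{"dx": 0,"dy": 0,"dz": 0,"roll": 0,"jaw": 0.2},{"dx": 0,"dy": 0,"dz": 0,"roll": 0,"jaw": 0.25},{"dx": 0,"dy": 0,"dz": 0,"roll": 0,"jaw": 0.28},{"dx": 0,"dy": 0,"dz": 0.01,"roll": 0,"jaw": 0.28},{"dx": 0,"dy": 0,"dz": 0.03,"roll": 0,"jaw": 0.28},{"dx": 0,"dy": 0,"dz": 0.03,"roll": 0,"jaw": 0.28}], "newtons": 5}}

```text
t: 16.9
eef_pos: [0.4719, 0.2232, 0.1048]
ee_rot: [-3.142, -0.0, -1.51]
force: [0.5, 0.4, -0.2]
width: 0.0247
gripper_force: 0.0
```

>>> {"api": "servo_tool", "payload": {"moves": [{"dx": 0,"dy": 0,"dz": 0.05,"roll": 0,"jaw": 0.28},{"dx": 0,"dy": 0,"dz": 0.05,"roll": 0,"jaw": 0.4},{"dx": 0.004,"dy": -0.0605,"dz": 0,"roll": -2.19,"jaw": 0.7},{"dx": 0.004,"dy": -0.0605,"dz": 0,"roll": -2.19,"jaw": 0.7},{"dx": 0.004,"dy": -0.0605,"dz": 0,"roll": -2.19,"jaw": 0.7},{"dx": 0.004,"dy": -0.0605,"dz": 0,"roll": -2.19,"jaw": 0.7},{"dx": 0.004,"dy": -0.0605,"dz": 0,"roll": -2.19,"jaw": 0.7},{"dx": 0.004,"dy": -0.0605,"dz": 0,"roll": -2.19,"jaw": 0.7},{"dx": 0.004,"dy": -0.0605,"dz": 0,"roll": -2.19,"jaw": 0.7},{"dx": 0.004,"dy": -0.0605,"dz": 0,"roll": -2.19,"jaw": 0.7}]}}

```text
t: 18.15
eef_pos: [0.5038, -0.2629, 0.2045]
ee_rot: [-3.14, -0.0, -1.817]
force: [1.3, -0.1, 0.1]
width: 0.0615
gripper_force: 0.0
```

```bash
python3 - <<'E'
from h import *
s=get_state(); print(s["eef_pos"],s["ee_rot"][2])
def line(P):
    _,_,v=np.linalg.svd(P-P.mean(0)); d=v[0]*np.sign(v[0,1]); q=(P-P.mean(0))@d
    a,b=np.percentile(q,[1,99]); return (P.mean(0)+d*(a+b)/2).round(4), np.degrees(np.arctan2(-d[0],d[1])), b-a
for n in("top","side"):
    im,W=cloud(n); Z=W[...,2];f=np.isfinite(W).all(2)
    for c in("green","purple"):
        m=mask(im,c)&f&(Z>.085)&(W[...,1]>.12); P=W[m]
        if len(P)>20: print(n,c,line(P[:,:2]),np.percentile(P[:,2],[3,50,97]).round(4))
    m=mask(im,"orange")&f&(Z>.09)&(Z<.13)&(W[...,1]<-.1)&(W[...,1]>-.4)&(W[...,0]<.6); P=W[m]
    if len(P)>20: print(n,"or",line(P[:,:2]),np.percentile(P[:,2],[3,50,97]).round(4))
    cv2.imwrite(f"pics/d{n}.png",im[...,::-1])
a=cv2.imread("pics/dtop.png")[150:250,190:330]; b=cv2.imread("pics/dside.png")[130:400,200:470]
cv2.imwrite("pics/d8.png",np.hstack([cv2.resize(a,(420,300)),cv2.resize(b,(300,300))]))
E
```

```text
[ 0.50377149 -0.26286627  0.20450406] -1.8170138639197777
top green (array([0.4723, 0.2214]), np.float64(3.479320501818791), np.float64(0.09782317225286477)) [0.1079 0.1131 0.1172]
top purple (array([0.5915, 0.2254]), np.float64(3.5340831731407696), np.float64(0.09744581206936742)) [0.0942 0.112  0.1162]
side green (array([0.4702, 0.2223]), np.float64(4.115244007387915), np.float64(0.0986507360032674)) [0.1023 0.1121 0.1141]
side purple (array([0.5897, 0.228 ]), np.float64(3.1913489680024587), np.float64(0.09264138699357989)) [0.1008 0.1111 0.1139]
side or (array([ 0.496 , -0.2569]), np.float64(-14.83112334202183), np.float64(0.09242237702232554)) [0.0999 0.1084 0.1111]
```

View pics/d8.png

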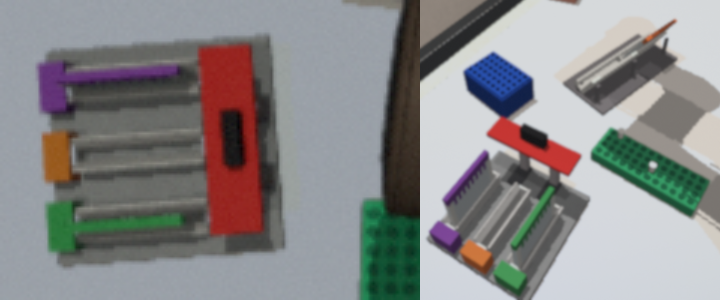

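The green cassette is seated: upright at (130,222) in the crop, its comb at the same height as purple. Now the orange one.

>>> {"api": "servo_tool", "payload": {"moves": [{"dx": 0,"dy": 0.002,"dz": -0.03,"roll": 0,"jaw": 0.7},{"dx": 0,"dy": 0,"dz": -0.03,"roll": 0,"jaw": 0.7},{"dx": 0,"dy": 0,"dz": -0.025,"roll": 0,"jaw": 0.7},{"dx": 0,"dy": 0,"dz": -0.02,"roll": 0,"jaw": 0.7},{"dx": 0,"dy": 0,"dz": -0.02,"roll": 0,"jaw": 0.7},{"dx": 0,"dy": 0,"dz": -0.02,"roll": 0,"jaw": 0.7},{"dx": 0,"dy": 0,"dz": -0.0135,"roll": 0,"jaw": 0.7},{"dx": 0,"dy": 0,"dz": 0,"roll": 0,"jaw": 0.7},{"dx": 0,"dy": 0,"dz": 0,"roll": 0,"jaw": 0.7},{"dx": 0,"dy": 0,"dz": 0,"roll": 0,"jaw": 0.65}], "newtons": 10}}

```text
t: 19.5
eef_pos: [0.5045, -0.2589, 0.0459]
ee_rot: [-3.14, 0.0, -1.816]
force: [-0.0, 0.0, -0.2]
width: 0.0582
gripper_force: 0.0
```

>>> {"api": "servo_tool", "payload": {"moves": [{"dx": 0.0048,"dy": -0.0012,"dz": 0,"roll": 0,"jaw": 0.62},{"dx": 0.0048,"dy": -0.0012,"dz": 0,"roll": 0,"jaw": 0.58},{"dx": 0.0048,"dy": -0.0012,"dz": 0,"roll": 0,"jaw": 0.54},{"dx": 0.0048,"dy": -0.0012,"dz": 0,"roll": 0,"jaw": 0.5},{"dx": 0.0048,"dy": -0.0012,"dz": 0,"roll": 0,"jaw": 0.45},{"dx": 0.0048,"dy": -0.0012,"dz": 0,"roll": 0,"jaw": 0.4},{"dx": 0.0048,"dy": -0.0012,"dz": 0,"roll": 0,"jaw": 0.36},{"dx": 0.0048,"dy": -0.0012,"dz": 0,"roll": 0,"jaw": 0.32},{"dx": 0.0018,"dy": -0.0004,"dz": 0,"roll": 0,"jaw": 0.28},{"dx": 0.0018,"dy": -0.0004,"dz": 0,"roll": 0,"jaw": 0.25}]}}

```text
t: 20.75
eef_pos: [0.5459, -0.2691, 0.0449]
ee_rot: [3.141, 0.0, -1.816]
force: [0.2, 0.5, -0.0]
width: 0.0224
gripper_force: 0.0
```

>>> {"api": "servo_tool", "payload": {"moves": [{"dx": 0,"dy": 0,"dz": 0,"roll": 0,"jaw": 0.22},{"dx": 0,"dy": 0,"dz": 0,"roll": 0,"jaw": 0.18},{"dx": 0,"dy": 0,"dz": 0,"roll": 0,"jaw": 0.14},{"dx": 0,"dy": 0,"dz": 0,"roll": 0,"jaw": 0.1},{"dx": 0,"dy": 0,"dz": 0,"roll": 0,"jaw": 0.05},{"dx": 0,"dy": 0,"dz": 0,"roll": 0,"jaw": 0.0},{"dx": 0,"dy": 0,"dz": 0,"roll": 0,"jaw": 0.0},{"dx": 0,"dy": 0,"dz": 0,"roll": 0,"jaw": 0.0},{"dx": 0,"dy": 0,"dz": 0,"roll": 0,"jaw": 0.0},{"dx": 0,"dy": 0,"dz": 0,"roll": 0,"jaw": 0.0}]}}

```text
t: 22.0
eef_pos: [0.5456, -0.2691, 0.045]
ee_rot: [3.141, -0.0, -1.816]
force: [-2.8, 1.8, 2.9]
width: 0.0076
gripper_force: 10.0
```

>>> {"api": "servo_tool", "payload": {"moves": [{"dx": 0,"dy": 0,"dz": 0,"roll": 0,"jaw": 0.0},{"dx": 0,"dy": 0,"dz": 0.005,"roll": 0,"jaw": 0.0},{"dx": 0,"dy": 0,"dz": 0.01,"roll": 0,"jaw": 0.0},{"dx": 0,"dy": 0,"dz": 0.02,"roll": 0,"jaw": 0.0},{"dx": 0,"dy": 0,"dz": 0.025,"roll": 0,"jaw": 0.0},{"dx": 0,"dy": 0,"dz": 0.03,"roll": 0,"jaw": 0.0},{"dx": 0,"dy": 0,"dz": 0.03,"roll": 0,"jaw": 0.0},{"dx": 0,"dy": 0,"dz": 0.03,"roll": 0,"jaw": 0.0},{"dx": 0,"dy": 0,"dz": 0.015,"roll": 0,"jaw": 0.0},{"dx": 0,"dy": 0,"dz": 0,"roll": 0,"jaw": 0.0}], "newtons": 30}}

```text
t: 23.25
eef_pos: [0.5466, -0.2692, 0.211]
ee_rot: [-3.139, 0.0, -1.816]
force: [0.1, 0.0, -0.7]
width: 0.0077
gripper_force: 30.0
```

```bash
python3 -c "
from h import *
held(-14); print(get_state()['width'])"
```

```text
eef [ 0.54584767 -0.26896315  0.20961336] npts 618 e ext [-0.0545  0.0465] bottom z [0.1912 0.1915 0.1923] rel -0.018150620531322575
n = a*e+b*z+c: [ 0.00717552  0.00517884 -0.00524305] median n -0.004114233714615682
-0.05 zmin 0.1929
-0.03 zmin 0.193
-0.01 zmin 0.1927
0.01 zmin 0.1924
0.03 zmin 0.1919
0.007945540877335717
```

>>> {"api": "servo_tool", "payload": {"moves": [{"dx": -0.0016,"dy": 0.0555,"dz": 0,"roll": 1.94,"jaw": 0},{"dx": -0.0016,"dy": 0.0555,"dz": 0,"roll": 1.94,"jaw": 0},{"dx": -0.0016,"dy": 0.0555,"dz": 0,"roll": 1.94,"jaw": 0},{"dx": -0.0016,"dy": 0.0555,"dz": 0,"roll": 1.94,"jaw": 0},{"dx": -0.0016,"dy": 0.0555,"dz": 0,"roll": 1.94,"jaw": 0},{"dx": -0.0016,"dy": 0.0555,"dz": 0,"roll": 1.94,"jaw": 0},{"dx": -0.0016,"dy": 0.0555,"dz": 0,"roll": 1.94,"jaw": 0},{"dx": -0.0016,"dy": 0.0555,"dz": 0,"roll": 1.94,"jaw": 0},{"dx": -0.0016,"dy": 0.0555,"dz": 0,"roll": 1.94,"jaw": 0},{"dx": 0,"dy": 0,"dz": 0,"roll": 0,"jaw": 0}]}}

```text
t: 24.55
eef_pos: [0.5306, 0.2334, 0.2077]
ee_rot: [3.139, -0.001, -1.507]
force: [0.1, -0.8, -0.9]
width: 0.008
gripper_force: 30.0
```

>>> {"api": "servo_tool", "payload": {"moves": [{"dx": 0,"dy": 0,"dz": -0.02,"roll": 0,"jaw": 0},{"dx": 0,"dy": 0,"dz": -0.02,"roll": 0,"jaw": 0},{"dx": 0,"dy": 0,"dz": -0.02,"roll": 0,"jaw": 0},{"dx": 0,"dy": 0,"dz": -0.02,"roll": 0,"jaw": 0},{"dx": 0,"dy": 0,"dz": -0.02,"roll": 0,"jaw": 0},{"dx": 0,"dy": 0,"dz": -0.015,"roll": 0,"jaw": 0},{"dx": 0,"dy": 0,"dz": 0,"roll": 0,"jaw": 0},{"dx": 0,"dy": 0,"dz": 0,"roll": 0,"jaw": 0},{"dx": 0,"dy": 0,"dz": 0,"roll": 0,"jaw": 0},{"dx": 0,"dy": 0,"dz": 0,"roll": 0,"jaw": 0}]}}

```text
t: 25.8
eef_pos: [0.5318, 0.2306, 0.0956]
ee_rot: [-3.141, 0.001, -1.511]
force: [-0.7, -0.3, -1.7]
width: 0.0082
gripper_force: 30.0
```

>>> {"api": "servo_tool", "payload": {"moves": [{"dx": 0,"dy": 0,"dz": -0.01,"roll": 0,"jaw": 0},{"dx": 0,"dy": 0,"dz": -0.008,"roll": 0,"jaw": 0},{"dx": 0,"dy": 0,"dz": -0.004,"roll": 0,"jaw": 0},{"dx": 0,"dy": 0,"dz": -0.004,"roll": 0,"jaw": 0},{"dx": 0,"dy": 0,"dz": -0.004,"roll": 0,"jaw": 0},{"dx": 0,"dy": 0,"dz": -0.004,"roll": 0,"jaw": 0},{"dx": 0,"dy": 0,"dz": -0.004,"roll": 0,"jaw": 0},{"dx": 0,"dy": 0,"dz": -0.004,"roll": 0,"jaw": 0},{"dx": 0,"dy": 0,"dz": -0.004,"roll": 0,"jaw": 0},{"dx": 0,"dy": 0,"dz": 0,"roll": 0,"jaw": 0}]}}

```text
t: 27.05
eef_pos: [0.5316, 0.2304, 0.0487]
ee_rot: [-3.142, -0.0, -1.511]
force: [1.1, -0.3, -1.5]
width: 0.0081
gripper_force: 30.0
```

>>> {"api": "servo_tool", "payload": {"moves": [{"dx": 0,"dy": 0,"dz": -0.004,"roll": 0,"jaw": 0},{"dx": 0,"dy": 0,"dz": -0.004,"roll": 0,"jaw": 0},{"dx": 0,"dy": 0,"dz": -0.004,"roll": 0,"jaw": 0},{"dx": 0,"dy": 0,"dz": -0.002,"roll": 0,"jaw": 0},{"dx": 0,"dy": 0,"dz": -0.001,"roll": 0,"jaw": 0},{"dx": 0,"dy": 0,"dz": -0.001,"roll": 0,"jaw": 0},{"dx": 0,"dy": 0,"dz": 0,"roll": 0,"jaw": 0},{"dx": 0,"dy": 0,"dz": 0,"roll": 0,"jaw": 0},{"dx": 0,"dy": 0,"dz": 0,"roll": 0,"jaw": 0},{"dx": 0,"dy": 0,"dz": 0,"roll": 0,"jaw": 0}]}}

```text
t: 28.3
eef_pos: [0.5316, 0.2304, 0.033]
ee_rot: [-3.141, 0.0, -1.511]
force: [1.9, 0.1, 0.2]
width: 0.0077
gripper_force: 30.0
```

Nearly at the floor. I'll feel down the last millimetres.

>>> {"api": "servo_tool", "payload": {"moves": [{"dx": 0,"dy": 0,"dz": -0.001,"roll": 0,"jaw": 0},{"dx": 0,"dy": 0,"dz": -0.001,"roll": 0,"jaw": 0},{"dx": 0,"dy": 0,"dz": -0.0005,"roll": 0,"jaw": 0},{"dx": 0,"dy": 0,"dz": -0.0005,"roll": 0,"jaw": 0},{"dx": 0,"dy": 0,"dz": 0,"roll": 0,"jaw": 0},{"dx": 0,"dy": 0,"dz": 0,"roll": 0,"jaw": 0},{"dx": 0,"dy": 0,"dz": 0,"roll": 0,"jaw": 0},{"dx": 0,"dy": 0,"dz": 0,"roll": 0,"jaw": 0},{"dx": 0,"dy": 0,"dz": 0,"roll": 0,"jaw": 0},{"dx": 0,"dy": 0,"dz": 0,"roll": 0,"jaw": 0}]}}

```text
t: 29.55
eef_pos: [0.5318, 0.2305, 0.033]
ee_rot: [-3.14, 0.0, -1.51]
force: [-8.7, -1.8, 25.9]
width: 0.0076
gripper_force: 30.0
```

>>> {"api": "servo_tool", "payload": {"moves": [{"dx": 0,"dy": 0,"dz": 0.001,"roll": 0,"jaw": 0},{"dx": 0,"dy": 0,"dz": 0.0005,"roll": 0,"jaw": 0},{"dx": 0,"dy": 0,"dz": 0,"roll": 0,"jaw": 0.1},{"dx": 0,"dy": 0,"dz": 0,"roll": 0,"jaw": 0.15},{"dx": 0,"dy": 0,"dz": 0,"roll": 0,"jaw": 0.2},{"dx": 0,"dy": 0,"dz": 0,"roll": 0,"jaw": 0.25},{"dx": 0,"dy": 0,"dz": 0,"roll": 0,"jaw": 0.28},{"dx": 0,"dy": 0,"dz": 0.02,"roll": 0,"jaw": 0.28},{"dx": 0,"dy": 0,"dz": 0.05,"roll": 0,"jaw": 0.28},{"dx": 0,"dy": 0,"dz": 0.05,"roll": 0,"jaw": 0.28}], "newtons": 5}}

```text
t: 30.8
eef_pos: [0.5312, 0.23, 0.1525]
ee_rot: [3.141, -0.001, -1.511]
force: [1.0, 0.4, -0.3]
width: 0.0251
gripper_force: 0.0
```

>>> {"api": "servo_tool", "payload": {"moves": [{"dx": 0,"dy": 0,"dz": 0.015,"roll": 0,"jaw": 0.28},{"dx": 0.002,"dy": -0.034,"dz": 0,"roll": 0,"jaw": 0.0},{"dx": 0.002,"dy": -0.034,"dz": 0,"roll": 0,"jaw": 0.0},{"dx": 0.002,"dy": -0.034,"dz": 0,"roll": 0,"jaw": 0.0},{"dx": 0.003,"dy": -0.0355,"dz": 0,"roll": 0,"jaw": 0.0},{"dx": 0,"dy": 0,"dz": 0,"roll": 0,"jaw": 0.0},{"dx": 0,"dy": 0,"dz": -0.03,"roll": 0,"jaw": 0.0},{"dx": 0,"dy": 0,"dz": -0.03,"roll": 0,"jaw": 0.0},{"dx": 0,"dy": 0,"dz": -0.0115,"roll": 0,"jaw": 0.0},{"dx": 0,"dy": 0,"dz": 0,"roll": 0,"jaw": 0.0}], "newtons": 20}}

```text
t: 32.05
eef_pos: [0.5402, 0.093, 0.0944]
ee_rot: [3.14, -0.001, -1.511]
force: [0.1, 0.5, 0.4]
width: 0.0005
gripper_force: 0.0
```

```bash
cat > chk.py <<'E'
from h import *
s=get_state(); print(s["eef_pos"],s["force"].round(1))
for n in("top","side"):
    im,W=cloud(n); Z=W[...,2];f=np.isfinite(W).all(2)
    for c in("green","orange","purple"):
        m=mask(im,c,90)&f&(Z>.09)&(Z<.13)&(W[...,1]>.12)&(W[...,0]<.65)&(W[...,0]>.44); P=W[m]
        if len(P)>10: print(n,c,len(P),P.mean(0).round(4),np.percentile(P[:,1],[2,98]).round(4),np.percentile(P[:,2],[50,97]).round(4))
    m=mask(im,"red")&f&(Z>.115)&(Z<.135)&(W[...,1]>.05)&(W[...,0]<.65)&(W[...,0]>.4)
    if m.sum()>10: print(n,"red",m.sum(),cv2.minAreaRect((W[m][:,:2]*1000).astype(np.float32)))
    m=f&(Z>.137)&(Z<.156)&(W[...,1]>.105)&(W[...,1]<.22)&(W[...,0]>.5)&(W[...,0]<.58)
    if m.any(): print(n,"grip/finger",m.sum(),np.percentile(W[m],[2,50,98],0).round(4).tolist())
    cv2.imwrite(f"pics/e{n}.png",im[...,::-1])
E
python3 chk.py
```

```text
[0.54017802 0.09298755 0.09442434] [0.1 0.5 0.4]
top red 95 ((477.80523681640625, 127.80570220947266), (19.47648811340332, 41.98304748535156), 10.7771635055542)
side green 458 [0.4701 0.2256 0.1105] [0.1744 0.2714] [0.112  0.1144]
side orange 565 [0.529  0.2289 0.1082] [0.1771 0.2753] [0.1113 0.1141]
side purple 406 [0.5898 0.2292 0.1088] [0.1815 0.2733] [0.1112 0.1139]
side red 1422 ((537.1860961914062, 132.98121643066406), (146.94435119628906, 39.909629821777344), 2.8724124431610107)
side grip/finger 301 [[0.5171, 0.1052, 0.1376], [0.5376, 0.1316, 0.149], [0.5589, 0.1369, 0.1515]]
```

All three combs stand at equal height. I'll push the keeper along rack +y.

>>> {"api": "servo_tool", "payload": {"moves": [{"dx": -0.0005,"dy": 0.008,"dz": 0,"roll": 0,"jaw": 0.0},{"dx": -0.0005,"dy": 0.006,"dz": 0,"roll": 0,"jaw": 0.0},{"dx": -0.0003,"dy": 0.005,"dz": 0,"roll": 0,"jaw": 0.0},{"dx": -0.0003,"dy": 0.005,"dz": 0,"roll": 0,"jaw": 0.0},{"dx": -0.0003,"dy": 0.005,"dz": 0,"roll": 0,"jaw": 0.0},{"dx": -0.0003,"dy": 0.005,"dz": 0,"roll": 0,"jaw": 0.0},{"dx": -0.0003,"dy": 0.005,"dz": 0,"roll": 0,"jaw": 0.0},{"dx": -0.0003,"dy": 0.005,"dz": 0,"roll": 0,"jaw": 0.0},{"dx": -0.0003,"dy": 0.005,"dz": 0,"roll": 0,"jaw": 0.0},{"dx": 0,"dy": 0,"dz": 0,"roll": 0,"jaw": 0.0}]}}

```text
t: 33.4
eef_pos: [0.5373, 0.1424, 0.0948]
ee_rot: [3.141, 0.0, -1.511]
force: [0.1, -0.2, -0.2]
width: 0.0004
gripper_force: 0.0
```

>>> {"api": "servo_tool", "payload": {"moves": [{"dx": -0.0002,"dy": 0.003,"dz": 0,"roll": 0,"jaw": 0.0},{"dx": -0.0001,"dy": 0.002,"dz": 0,"roll": 0,"jaw": 0.0},{"dx": -0.0001,"dy": 0.002,"dz": 0,"roll": 0,"jaw": 0.0},{"dx": -0.0001,"dy": 0.001,"dz": 0,"roll": 0,"jaw": 0.0},{"dx": 0,"dy": 0,"dz": 0,"roll": 0,"jaw": 0.0},{"dx": 0,"dy": 0,"dz": 0,"roll": 0,"jaw": 0.0},{"dx": 0,"dy": 0,"dz": 0,"roll": 0,"jaw": 0.0},{"dx": 0,"dy": 0,"dz": 0,"roll": 0,"jaw": 0.0},{"dx": 0,"dy": 0,"dz": 0,"roll": 0,"jaw": 0.0},{"dx": 0,"dy": 0,"dz": 0,"roll": 0,"jaw": 0.0}]}}

```text
t: 34.65
eef_pos: [0.5368, 0.1498, 0.0949]
ee_rot: [3.141, -0.0, -1.511]
force: [-0.8, -2.5, -1.9]
width: 0.0007
gripper_force: 1.1
```

```bash
python3 chk.py
```

```text
[0.53675345 0.1497539  0.0948805 ] [-0.8 -2.5 -1.9]
top green 53 [0.4719 0.2257 0.113 ] [0.2019 0.2477] [0.113  0.1161]
top red 177 ((482.712890625, 166.32208251953125), (32.95698928833008, 37.41631317138672), 5.747000694274902)
side green 391 [0.4695 0.2327 0.1103] [0.1882 0.2716] [0.1119 0.1141]
side orange 503 [0.5282 0.2347 0.1078] [0.1888 0.2753] [0.1109 0.1141]
side purple 191 [0.5883 0.2543 0.1081] [0.2324 0.2751] [0.1103 0.1139]
side red 654 ((492.6233825683594, 170.5770263671875), (62.621944427490234, 38.777103424072266), 2.5146517753601074)
```

>>> {"api": "servo_tool", "payload": {"moves": [{"dx": -0.0001,"dy": 0.001,"dz": 0,"roll": 0,"jaw": 0.0},{"dx": -0.0001,"dy": 0.001,"dz": 0,"roll": 0,"jaw": 0.0},{"dx": 0,"dy": 0.001,"dz": 0,"roll": 0,"jaw": 0.0},{"dx": 0,"dy": 0.001,"dz": 0,"roll": 0,"jaw": 0.0},{"dx": 0,"dy": 0,"dz": 0,"roll": 0,"jaw": 0.0},{"dx": 0,"dy": 0,"dz": 0,"roll": 0,"jaw": 0.0},{"dx": 0,"dy": 0,"dz": 0,"roll": 0,"jaw": 0.0},{"dx": 0,"dy": 0,"dz": 0,"roll": 0,"jaw": 0.0},{"dx": 0,"dy": 0,"dz": 0,"roll": 0,"jaw": 0.0},{"dx": 0,"dy": 0,"dz": 0,"roll": 0,"jaw": 0.0}]}}

```text
t: 36.0
eef_pos: [0.5366, 0.1498, 0.095]
ee_rot: [3.14, -0.006, -1.512]
force: [6.0, -18.7, -1.0]
width: 0.0005
gripper_force: 9.7
```

Hard stop reached: 19 N with no further motion. I'll retreat and check.

>>> {"api": "servo_tool", "payload": {"moves": [{"dx": 0,"dy": -0.005,"dz": 0,"roll": 0,"jaw": 0.0},{"dx": 0,"dy": -0.01,"dz": 0,"roll": 0,"jaw": 0.0},{"dx": 0,"dy": -0.01,"dz": 0,"roll": 0,"jaw": 0.0},{"dx": 0,"dy": 0,"dz": 0.04,"roll": 0,"jaw": 0.0},{"dx": 0,"dy": 0,"dz": 0.05,"roll": 0,"jaw": 0.0},{"dx": 0,"dy": -0.05,"dz": 0.02,"roll": 0,"jaw": 0.0},{"dx": 0,"dy": -0.06,"dz": 0,"roll": 0,"jaw": 0.0},{"dx": 0,"dy": -0.06,"dz": 0,"roll": 0,"jaw": 0.0},{"dx": 0,"dy": -0.06,"dz": 0,"roll": 0,"jaw": 0.0},{"dx": 0,"dy": 0,"dz": 0,"roll": 0,"jaw": 0.0}]}}

```text
t: 37.25
eef_pos: [0.5361, -0.1048, 0.205]
ee_rot: [-3.141, -0.0, -1.516]
force: [-0.1, 0.6, -0.3]
width: 0.0001
gripper_force: 0.0
```

```bash
python3 chk.py
```

```text
[ 0.53611009 -0.10475574  0.2050387 ] [-0.1  0.6 -0.3]
top red 24 ((609.3466796875, 176.46067810058594), (3.7104296684265137, 35.75984191894531), 8.448427200317383)
side green 406 [0.4696 0.2315 0.1103] [0.1879 0.2717] [0.112 0.114]
side orange 516 [0.5284 0.2335 0.1078] [0.1888 0.2752] [0.1111 0.1139]
side purple 365 [0.5894 0.235  0.1084] [0.1938 0.2734] [0.1106 0.1139]
side red 1654 ((534.9081420898438, 172.1940460205078), (147.52516174316406, 40.732322692871094), 3.00512957572937)
side grip/finger 304 [[0.5137, 0.1602, 0.1378], [0.5337, 0.1701, 0.1503], [0.5556, 0.1746, 0.1525]]
```

The bar moved 39 mm and all three cassettes are upright and in place.

```bash
python3 -c "
from station import *
print(job_done())"
```

```text
the job is handed in; nothing more can be done
None
```

The job is handed in, with no verdict shown yet: the green and orange cassettes are seated in their own slots, and the keeper bar was pushed in to its stop (about 39 of 40 mm by camera).

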